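Clamp up a split trivet after gluing

TASK

The wooden trivet on the table split in two and its halves have just been glued. Stand the loose short scrap block on the table in the open gap between the trivet and the clamp's near jaw, square to the trivet's edge and in line with the jaw pad, let it go, then pump the clamp's trigger with the clamp left lying flat until both jaws bear on the blocks and the split is closed, firmly but gently enough not to crush the wood. Finish holding on: the gripper still squeezes the trigger against the handle so that the clamp stays under pressure, and nothing else on the table has been disturbed.

Things in the scene. Friction and masses are not known exactly. Their poses are not given: they have to be found in the camera images.
- clamp: Black one-hand ratchet bar clamp on its side, loose, 0.7 kg: its head. Origin on the table under the bar's middle line, 55 mm beside the trigger's pin (mm below are in this frame): x along the bar to the far jaw, jaws reach to +y, handle and trigger to -y, z up. Bar y -9..10, z 9..18. Housing x -48..8, y -29..23, 30 high; near jaw arm x -4..14, y 23..87, 28 high. Bar and far jaw reach to x 267.
- trigger (a joint): Trigger angle, rad: 0 at rest (a spring of 3 to 5 N at the grip returns it), 0.148 fully squeezed to the handle. Each full squeeze draws the far jaw one or two 4 mm teeth further in; let the trigger return to 0 before the next. Jaw force is at most about twice the squeeze beyond the spring: grips of 20 to 45 N are right, 80 N or more crush the wood once the jaws bear.
- trigger_grip (a point): Middle of the trigger's thickness (14 mm) on its grip, 135 mm from its pin (which stands at clamp x 1, y 55), 15 mm above the table, at about clamp x 11, y -80 at rest. The grip part of the trigger is 78 mm long in y (-116..-38) and 24 mm high (z 3..27).
- grip_mid (a point): Middle of the handle, 15 mm above the table, at clamp x -32, y -80; handle x -46..-18, y -128..-28, 30 high. Handle and trigger stand side by side along x: at y -80 they measure 64 mm over their outer faces (x -46 to 18) at rest, about 44 mm fully squeezed. Pinch both from above at about x -14, y -80, fingers closing along x, tips near the table.
- clamp_bar (a joint): How far the far jaw has come in, m: the pad faces stand 205 mm minus this apart (pads not compressed). It ratchets inwards only; let go under load it slips back up to 4 mm to the last tooth. Two blocks and the closed trivet measure 164 mm, so all is in touch at 0.041; beyond that the soft pads yield and the jaw force grows by about 15 N per mm.
- head_pad_face (a point): Centre of the near jaw's rubber pad face (34 wide, 26 high), at clamp x 24, y 68, 15 mm above the table; the pad gives way up to 5 mm.
- far_pad_face (a point): Centre of the far jaw's rubber pad face (34 wide, 26 high), at clamp x 229 minus the clamp_bar value, y 68, 15 mm above the table; the pad gives way up to 5 mm.
- head_pad: The near jaw's rubber pad, 10 x 34 x 26; origin at its centre, axes as the clamp's.
- far_pad: The far jaw's rubber pad, 10 x 34 x 26; origin at its centre, axes as the clamp's.
- trivet_near: Half of the split trivet nearer the near jaw: wooden slab 60 x 120 x 18 (x, y, z) with three dark grooves, lying between the jaws, long side across the bar. Origin under its centre; x points to the other half, roughly along the clamp's x. Its outer edge, 30 mm from its centre, faces the near jaw.
- trivet_far: The other half, the same size, nearer to the far jaw; a gap of 1 to 5 mm between the halves. Origin under its centre, x away from the near half.
- near_split (a point): Middle of the near half's split edge, 9 mm above the table.
- far_split (a point): Middle of the far half's split edge, 9 mm above the table. It meets near_split when the split is closed.
- block: The loose scrap block to be placed: plywood, 22 x 50 x 24 (x, y, z), about 20 g, lying apart on the table to the robot's right. Origin under its centre, y along its 50 mm length. In the gap (34 to 42 mm wide) its length lies along the clamp's y, its centre near clamp y 68, its bottom on the table.
- block_far: Its twin, already standing between the trivet and the far jaw's pad. Leave it there; the clamp will press on it.
- batten: Bystander: a longer plywood offcut of the same section, 150 x 22 x 24, origin under its centre. Leave it.
- glue_bottle: Bystander: white glue bottle, 54 across, 156 high, origin under its centre.
- wooden_spoon: Bystander: wooden spoon 250 long lying on the table in front of the robot, origin near its middle.
- jug: Bystander: clear measuring jug, 110 across, 140 high, origin under its centre.
- mug: Bystander: white mug, 78 across, 85 high, origin under its centre.
- pudding_box: Bystander: upright carton 45 x 85 x 125, origin under its centre.
- biscuit_cutter: Bystander: steel ring 64 across, 28 high, origin under its centre.

How it is judged:
On the way, in this order (a step that is already met when the one before it is completed fails the run):
1. the loose block stands on the table in the gap between the near jaw pad and the trivet, square and in line with the pad, and is let go (x of block in the frame of clamp above 0.03 m and x of block in the frame of trivet_near below -0.037 m and y of block in the frame of clamp between 0.05 and 0.086 m and height (world z) of block below 0.004 m and angle between block's own z axis and vertical below 0.1 rad and angle between the x axis of block and the x axis of clamp, either way round below 0.3 rad and contact force between the fingers and block below 0.05 N and value of joint trigger below 0.05 rad), for 0.2 s.
2. the trigger is squeezed a first time (value of joint trigger above 0.08 rad and contact force between the fingers and clamp above 1 N).
3. the trigger is let back out for the next squeeze (value of joint trigger below 0.05 rad).
At the end, for the whole second after the job is handed in: Trigger still squeezed by the robot (over 0.015 rad, 5 N); near pad, block, both trivet halves and far pad press on each other with over 8 N, near pad under 120 N; split closed (4 mm, 0.04 rad); all flat on the table (4 mm, clamp 6 mm); block within 23 mm of the pads' line (contact force between head_pad and block between 8 and 120 N and contact force between block and trivet_near above 8 N and contact force between trivet_near and trivet_far above 8 N and contact force between far_pad and block_far above 8 N and horizontal distance between near_split and far_split below 0.004 m and angle between the x axis of trivet_near and the x axis of trivet_far, either way round below 0.04 rad and height (world z) of each of block, block_far, trivet_near, trivet_far below 0.004 m and height (world z) of clamp below 0.006 m and angle between clamp's own z axis and vertical below 0.06 rad and y of block in the frame of clamp between 0.045 and 0.091 m and contact force between the fingers and clamp above 5 N and value of joint trigger above 0.015 rad and contact force between the fingers and block below 0.5 N); the arm keeps its last pose, push and grip.
It fails at once if the wood is crushed: the near pad presses with more than 120 N (contact force between head_pad and block above 120 N).
It fails at once if the clamp is picked up or tipped off the table (height (world z) of clamp above 0.02 m or angle between clamp's own z axis and vertical above 0.25 rad).
It fails at once if a bystander is pushed more than 30 mm (distance of any of batten, glue_bottle, wooden_spoon, jug, mug, pudding_box, biscuit_cutter from where it was at the start of the episode above 0.03 m).
It also fails if it takes over 56 s, if anything falls off the work surface, if the arm or the gripper's body presses on something with over 40 N, if the wrist force passes 120 N, or if a joint passes its speed limit or range.

ROBOT

A 6-joint arm with a two-finger parallel gripper is mounted at the origin on the work surface. World frame = base frame: x ahead of the robot, y to its left, z up, the work surface at z = 0. Lengths are in m, angles in rad, forces in N, time in s.
With the tool pointing down it reaches from about 0.325 to 0.9 m from the base axis. Payload 3.5 kg.
Tool frame: the origin (TCP) lies on the centre line of the jaws, within the pads' length; the fingertips stand 25 mm ahead of it and the grasp point (between the pads) lies 6 mm ahead of it; z points along the fingers, y is the direction in which the jaws open and shut (so a half turn about z gives the same grasp; the last joint's range is limited). The gripper opens to 85 mm and grips with 20 to 120 N. Pads are 22 mm wide; open, the fingers measure 114 mm over their backs; the gripper's body (76 mm by 85 mm) begins 54 mm behind the grasp point. The pads swing forward as they close: fully open they stand 13 mm farther back than shut.
Start: joints at [1.234, 0.276, -0.026, 1.268, 0, 1.467], TCP at [0.145, 0.608, 0.256] pointing down, gripper open.
Joint ranges: [-3.12, 3.12], [-0.85, 1.88], [-1.08, 1.24], [-1.95, 2.15], [-1.57, 1.53], [-3.14, 3.14]. Speed limits (rad/s): [2.57, 2.57, 3.14, 3.14, 3.14, 3.14].

INTERFACE

Orientations are given as a unit quaternion [x, y, z, w].
In Python, from rig import r gives the robot as it stands.
- The arm moves only by the tool apply_moves, never from a script. Its argument "plan" is a list of rows, each an object of numbers: "tx", "ty", "tz": the shift along the tool's x, y, z in cm; "twist": the turn about the tool's z in degrees; "gripper": the closure in counts, from 0 (fully open) to 255 (shut). A call has 1 to 10 rows; each row shifts and turns the pose as measured when the row begins, along the tool's axes as they then stand; what a row does not reach is not made up. A row lasts 1/10 s, in which the tool goes at most 50 mm and 8.59 degrees, less where a joint would pass 70% of its speed; a pose out of reach is approached as far as the arm can. A call is refused whole if a number of a shift passes 5 or a number of a turn 8.59, either way. A call with a gripper value outside its range is refused whole. The fingers move at their own pace and stop on an object; "force" is the grip in N (left out, the last holds). Time passes only in rows, so rows that do not move let the fingers close. It gives the time, the measured TCP pose, the force and the opening at its end, in the units of the state.
- r.get_obs(): the state, without advancing time (a new reading comes with each control period).
- r.read_camera(name): name is "side" or "top"; returns a dict with "frame" (384x512x3 uint8, blue, green, red), "K" (3x3 intrinsics, pixels), "xyz" and "rotation" of the camera in the world. Camera axes: x right, y up, looking along -z (the intrinsics and any distortion apply to the point x, -y, -z); pixel columns grow to the right and rows downward; lengths in m; the calibration is good to about 2 mm. A picture is of the moment at which its call begins. There is no depth.
- r.hand_in(): hands the job in, once; it reports no verdict.
Trained networks look in a picture, given as the dict that the camera call returned (one of the last four; its "shot" number tells which), for a name from the list of things; names that differ only in an ending like _2 or _b are one class to them, and where a whole thing is asked for, a point or a joint stands for the part that bears it (a point fixed in the world has none). Each returns a list of dicts, best first, with "confidence" (0 to 1); they miss things now and then, are a little off and sometimes report something else, mostly with a low value. They report only what shows in the picture. A call takes as long as a camera call.
- r.regions_of(picture, target): "mask" (384x512 bool, what is visible of it) and "extent" ([centre column, centre row, width, height] in pixels, round what is visible of it).
The state is a dict: "time": time; "qpos": joint angles; "joint_vel": joint speeds; "joint_efforts": joint torques, N m; "position": TCP position; "tool_rot": TCP orientation; "ft_force": force on the tool from outside, world axes, zero at the start; "moment": the same for the moment, N m; "opening": finger opening in m.
Only numpy, scipy, OpenCV 4.12 (cv2) and the standard library are available. Lean on these libraries where they do the work, as an engineer would, in place of code of your own. Each camera call takes 0.05 s, during which the arm holds its last target. There are 200 camera calls.

## Working session

There is one attempt and no reset: what is moved stays moved. The work goes in short steps, Python scripts to look and compute and a tool call to move; the robot and the scene stay as the last step left them, time stands still between calls to the robot, and variables do not carry over. Pictures are saved under pics/ and viewed, about 8 in all and at most 12, crops included, and the job is handed in when it is done.

Besides the shell and the picture viewer there is one more tool, called after ">>>" as name(argument=value, ...), one argument or row to a line, values as JSON. apply_moves: Moves the arm, as the interface text tells. Its arguments: {"type":"object","properties":{"plan":{"type":"array","items":{"type":"object","properties":{"tx":{"type":"number"},"ty":{"type":"number"},"tz":{"type":"number"},"twist":{"type":"number"},"gripper":{"type":"number"}}}},"force":{"type":"number"}},"required":["plan"]}

```bash
mkdir -p pics; cat > h.py <<'E'
import numpy as np, cv2
from rig import r
from scipy.spatial.transform import Rotation as R
def rot(c):
    q=np.array(c["rotation"]); return q if q.shape==(3,3) else R.from_quat(q).as_matrix()
def w2p(c,P):
    p=(np.atleast_2d(P)-np.array(c["xyz"]))@rot(c); K=np.array(c["K"])
    return np.c_[K[0,0]*p[:,0]/-p[:,2]+K[0,2], K[1,1]*-p[:,1]/-p[:,2]+K[1,2]]
def p2w(c,uv,z):
    uv=np.atleast_2d(uv).astype(float);K=np.array(c["K"])
    d=np.c_[(uv[:,0]-K[0,2])/K[0,0],-(uv[:,1]-K[1,2])/K[1,1],-np.ones(len(uv))]@rot(c).T
    o=np.array(c["xyz"]); return o+d*((z-o[2])/d[:,2])[:,None]
E
python3 - <<'E'
from h import *
o=r.get_obs();print({k:np.round(v,3) for k,v in o.items()})
for n in("top","side"):
    c=r.read_camera(n);print(n,{k:np.round(v,3).tolist() for k,v in c.items() if k not in("frame",)})
    cv2.imwrite(f"pics/{n}0.png",c["frame"])
    for t in("clamp","trigger","block","block_far","trivet_near","trivet_far","head_pad","far_pad","batten"):
        for d in r.regions_of(c,t)[:2]:
            m=d["mask"].astype(np.uint8);ct=max(cv2.findContours(m,0,1)[0],key=cv2.contourArea) if m.any() else None
            rr=None
            if ct is not None:
                z={"clamp":.02,"trivet_near":.018,"trivet_far":.018}.get(t,.024)
                W=p2w(c,ct[:,0],z)[:,:2]*1000; rr=cv2.minAreaRect(W.astype(np.float32))
            print(t,round(d["confidence"],2),np.round(d["extent"]),rr and [np.round(x,1).tolist() for x in rr])
E
```

```text
{'time': np.float64(0.0), 'qpos': array([ 1.234,  0.277, -0.028,  1.268,  0.   ,  1.467]), 'joint_vel': array([-0.002,  0.   ,  0.002, -0.   , -0.   ,  0.001]), 'joint_efforts': array([ 0.0000e+00, -4.4551e+01,  2.9520e+01,  1.6000e-02,  0.0000e+00,
        0.0000e+00]), 'position': array([0.145, 0.607, 0.255]), 'tool_rot': array([ 0.117,  0.993, -0.001, -0.   ]), 'ft_force': array([0.04 , 0.253, 0.52 ]), 'moment': array([-0.016, -0.008, -0.025]), 'opening': np.float64(0.086)}
top {'K': [[419.357, 0.0, 260.688], [0.0, 419.357, 187.088], [0.0, 0.0, 1.0]], 'xyz': [0.305, 0.023, 1.327], 'rotation': [0.069, -0.068, -0.7, 0.708], 'shot': 1}
clamp 0.92 [245. 202. 110.  65.] [[545.9, 67.7], [190.5, 369.1], 19.0]
clamp 0.54 [245. 190. 119.  34.] [[555.3, 9.1], [106.6, 246.9], 0.7]
trigger 0.68 [285. 182.  13.  18.] [[585.8, -55.8], [22.2, 52.0], 89.9]
trigger 0.52 [224. 217.   4.  26.] [[467.0, 136.4], [91.1, 12.5], 1.6]
block 0.39 [145. 170.  39.  30.] [[612.5, 396.6], [130.3, 54.2], 59.0]
block_far 0.67 [365. 174.  51.  12.] [[612.9, -307.6], [150.0, 28.1], 84.8]
block_far 0.65 [286. 182. 
[... 915 characters left out ...]
 -332.9], [62.9, 38.4], 40.6]
block 0.48 [268. 176.  13.  12.] [[601.8, 105.8], [45.6, 32.3], 83.9]
block_far 0.48 [272. 218.  20.  15.] [[587.5, -69.4], [42.8, 51.0], 85.6]
trivet_near 0.71 [270. 193.  47.  14.] [[606.0, 41.2], [63.6, 120.9], 85.7]
trivet_near 0.42 [360. 273.  39.  72.] [[757.2, -252.2], [213.4, 60.0], 66.1]
trivet_far 0.86 [274. 208.  49.  22.] [[603.4, -24.7], [84.6, 120.1], 87.9]
trivet_far 0.65 [239. 195.  85.  85.] [[548.7, 59.0], [197.7, 387.4], 18.6]
head_pad 0.56 [268. 178.  12.  12.] [[601.8, 105.8], [45.6, 32.3], 83.9]
head_pad 0.54 [362. 232.  63.  82.] [[800.1, -123.5], [302.7, 127.8], 71.0]
batten 0.6 [299. 300.  22.  72.] [[614.6, -321.7], [167.1, 25.0], 85.5]
```

```bash
python3 - <<'E'
import cv2,numpy as np
t=cv2.imread("pics/top0.png");s=cv2.imread("pics/side0.png")
a=cv2.resize(t[140:290,170:410],None,fx=3.3,fy=3.3,interpolation=2)
cv2.imwrite("pics/a.png",a); cv2.imwrite("pics/b.png",cv2.resize(s[110:360,150:400],None,fx=2.4,fy=2.4,interpolation=2))
E
```

```text
(no output)
```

View pics/a.png

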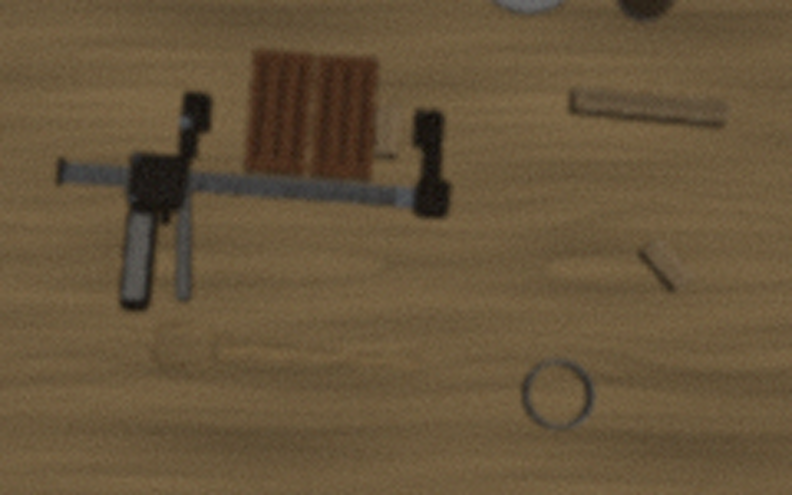

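View pics/b.png

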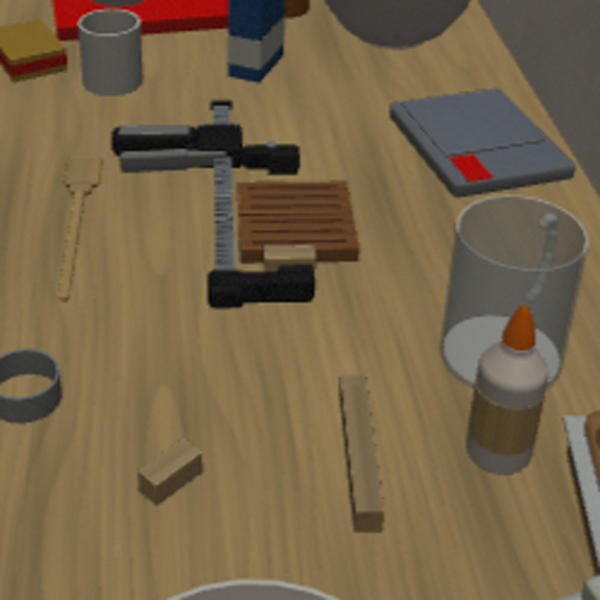

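The top crop shows the clamp with its x axis to the image right (world -y). The gap is at crop (225,110), the loose block at about (660,266), and the batten and ring are clear of it. In the side crop the block is at (170,470). Next I'll fit box models to the silhouettes.

```bash
cat > fit.py <<'E'
from h import *
from scipy.optimize import minimize
def box(x0,x1,y0,y1,z0,z1): return np.array([[x,y,z] for x in(x0,x1) for y in(y0,y1) for z in(z0,z1)])/1000
def clampboxes(j=0.):
    j*=1000
    return [box(-113,267-j,-9,10,9,18),box(-48,8,-29,23,0,30),box(-4,14,23,87,0,28),box(14,24,51,85,2,28),box(-46,-18,-128,-28,0,30),box(4,18,-116,-29,3,27),
      box(229-j,239-j,51,85,2,28),box(239-j,267-j,-29,87,0,28)]
BLK=[box(-11,11,-25,25,0,24)]; TRI=[box(-30,30,-60,60,0,18)]
def place(P,p): 
    c,s=np.cos(p[2]),np.sin(p[2]); return np.c_[P[:,0]*c-P[:,1]*s+p[0],P[:,0]*s+P[:,1]*c+p[1],P[:,2]]
S=4
def render(c,boxes,p):
    m=np.zeros((384*S,512*S),np.uint8)
    for b in boxes:
        h=cv2.convexHull((w2p(c,place(b,p))*S+S/2).astype(np.float32)).astype(np.int32); cv2.fillConvexPoly(m,h,1)
    return cv2.resize(m.astype(np.float32),(512,384),interpolation=cv2.INTER_AREA)
def fit(views,boxes,p0):
    def f(p):
        return sum(1-np.minimum(R_,m).sum()/np.maximum(R_,m).sum() for c,m in views for R_ in[render(c,boxes,p)])
    best=None
    for k in range(3):
        sim=np.array([p0,p0+[.012,0,0],p0+[0,.012,0],p0+[0,0,.08]]); o=minimize(f,p0,method="Nelder-Mead",options=dict(initial_simplex=sim,xatol=1e-4,fatol=1e-4)); p0=o.x
    return o.x,o.fun
def grey(c,p,boxes):
    hsv=cv2.cvtColor(c["frame"],cv2.COLOR_BGR2HSV); b=c["frame"].astype(int)
    m=((b[:,:,2]-b[:,:,0])<0.25*b[:,:,2]).astype(np.uint8)
    near=cv2.dilate((render(c,boxes,p)>0).astype(np.uint8),np.ones((17,17)))
    return (m*near).astype(np.float32)
E
cat > m.py <<'E'
from fit import *
c=r.read_camera("top");s=r.read_camera("side")
p=np.array([.525,.115,-1.6])
for k in range(2):
    V=[(c,grey(c,p,clampboxes())),(s,grey(s,p,clampboxes()))]
    p,f=fit(V,clampboxes(),p)
    for v in V: print(fit([v],clampboxes(),p))
print("clamp",p,f)
def net(c,t,lim):
    for d in r.regions_of(c,t):
        e=d["extent"]
        if np.hypot(*(np.array(e[:2])-w2p(c,[lim])[0]))<12: return d["mask"].astype(np.float32)
def obj(t,boxes,p0):
    V=[(x,m) for x in(c,s) for m in[net(x,t,[*p0[:2],.012])] if m is not None]
    print(t,len(V),*[fit([v],boxes,p0) for v in V])
    q,f=fit(V,boxes,p0); print(q,f); return q
tn=obj("trivet_near",TRI,np.array([.606,.045,-1.6]));tf=obj("trivet_far",TRI,np.array([.603,-.017,-1.6]))
b=obj("block",BLK,np.array([.466,-.335,.8]))
print("gap edge in clamp x:",) 
ce,se=np.cos(p[2]),np.sin(p[2])
q=tn[:2]-.03*np.array([np.cos(tn[2]),np.sin(tn[2])])-p[:2]
print(q@[ce,se],q@[-se,ce])
for n,x in(("t",c),("s",s)):
    im=cv2.resize(x["frame"],None,fx=4,fy=4,interpolation=2)
    for bx,pp in((clampboxes(),p),(TRI,tn),(BLK,b)):
        for g in bx:
            h=cv2.convexHull(((w2p(x,place(g,pp))+.5)*4).astype(np.float32)).astype(int); cv2.polylines(im,[h],1,(0,255,0),1)
    im=im[4*150:4*275,4*180:4*390] if n=="t" else im[4*150:4*330,4*180:4*310]
    cv2.imwrite(f"pics/o{n}.png",im if n=="t" else im)
A=cv2.imread("pics/ot.png");B=cv2.imread("pics/os.png")
A=cv2.resize(A,(800,int(A.shape[0]*800/A.shape[1])));cv2.imwrite("pics/ot.png",A);cv2.imwrite("pics/os.png",cv2.resize(B,(433,600)))
E
python3 m.py
```

```text
(array([ 0.5385795 ,  0.14239382, -1.63046837]), np.float64(0.5027827620506287))
(array([ 0.53842745,  0.14796044, -1.63043311]), np.float64(0.21127688884735107))
(array([ 0.53906442,  0.14352457, -1.63395269]), np.float64(0.5027338266372681))
(array([ 0.53842745,  0.14796044, -1.63043311]), np.float64(0.21127688884735107))
clamp [ 0.53852257  0.1449463  -1.63027081] 0.7288894057273865
trivet_near 2 (array([ 0.60737473,  0.04787538, -1.62446113]), np.float64(0.061678171157836914)) (array([ 0.61042878,  0.06776875, -1.70945805]), np.float64(0.332324743270874))
[ 0.60731796  0.04856155 -1.62727488] 0.41953450441360474
trivet_far 2 (array([ 0.60344179, -0.01559049, -1.5939808 ]), np.float64(0.07880008220672607)) (array([ 0.60353435, -0.015281  , -1.6128725 ]), np.float64(0.19180196523666382))
[ 0.60327094 -0.01549599 -1.60718157] 0.27247154712677
block 2 (array([ 0.46196957, -0.32253409,  2.24830344]), np.float64(0.10965090990066528)) (array([ 0.4614175 , -0.32387687,  2.34648311]), np.float64(0.1289428472518921))
[ 0.46206456 -0.32287775  2.2831178 ] 0.24655401706695557
gap edge in clamp x:
0.06212531123988045 0.07431292816944521
```

View pics/ot.png

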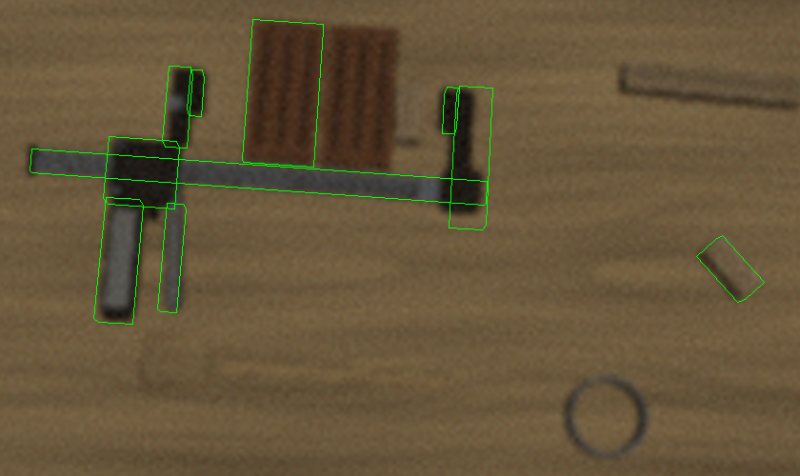

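View pics/os.png

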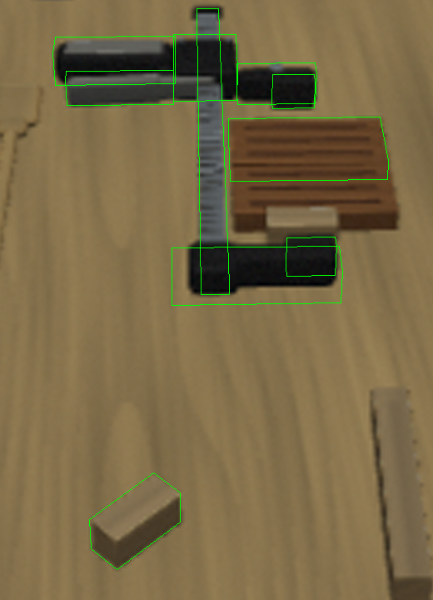

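Box fit shows block (green outlines on it in both views) at (0.462,-0.323), long axis at about 41°. The clamp fit is only good to about 5 mm in y: at the left of the top view the outline sits a few px beyond the handle. Good enough to start moving toward the block; I'll refine the clamp on the way.

>>> apply_moves(
  plan=[
    {"tx": -3.6,"ty": -3.0,"gripper": 60},
    {"tx": -3.6,"ty": -3.0},
    {"tx": -3.6,"ty": -3.0},
    {"tx": -3.6,"ty": -3.0},
    {"tx": -3.6,"ty": -3.0},
    {"tx": -3.6,"ty": -3.0},
    {"tx": -3.6,"ty": -3.0},
    {"tx": -3.6,"ty": -3.0},
    {"tx": -3.6,"ty": -3.0},
    {"tx": -3.6,"ty": -3.0},
  ],
  force=30,
)

```text
validation failed for argument at $.pl...
```

```bash
cat > go.py <<'E'
from h import *
def go(x,y,z,psi):
    o=r.get_obs();M=R.from_quat(o["tool_rot"]).as_matrix();d=M.T@(np.array([x,y,z])-o["position"])*100
    a=np.degrees(np.arctan2(M[1,1],M[0,1])); t=(a-psi+90)%180-90
    print("t %.2f"%o["time"],"pos",np.round(o["position"],4),"psi %.1f"%a,"need tx ty tz",np.round(d,2),"twist %.1f"%t,"(alt %.1f)"%(t-180*np.sign(t)),"open %.3f"%o["opening"],"F",np.round(o["ft_force"],1),"tilt",np.round(M[:2,2],3))
E
python3 -c "
from go import *
go(.462,-.323,.15,40.8)"
```

```text
t 1.40 pos [0.1448 0.608  0.2563] psi 76.6 need tx ty tz [-52.42 -83.22  10.63] twist 35.8 (alt -144.2) open 0.085 F [-0.5  1.   0.1] tilt [0. 0.]
```

>>> apply_moves(
  plan=[
    {"tx": -3.6,"ty": -3.0,"tz": 0,"twist": 3,"gripper": 60},
    {"tx": -3.6,"ty": -3.0,"tz": 0,"twist": 0,"gripper": 60},
    {"tx": -3.6,"ty": -3.0,"tz": 0,"twist": 0,"gripper": 60},
    {"tx": -3.6,"ty": -3.0,"tz": 0,"twist": 0,"gripper": 60},
    {"tx": -3.6,"ty": -3.0,"tz": 0,"twist": 0,"gripper": 60},
    {"tx": -3.6,"ty": -3.0,"tz": 0,"twist": 0,"gripper": 60},
    {"tx": -3.6,"ty": -3.0,"tz": 0,"twist": 0,"gripper": 60},
    {"tx": -3.6,"ty": -3.0,"tz": 0,"twist": 0,"gripper": 60},
    {"tx": -3.6,"ty": -3.0,"tz": 0,"twist": 0,"gripper": 60},
    {"tx": -3.6,"ty": -3.0,"tz": 0,"twist": 0,"gripper": 60},
  ],
  force=30,
)

```text
time: 2.4
position: [0.4149, 0.2129, 0.2567]
tool_rot: [0.137, 0.991, 0.004, 0.003]
ft_force: [0.9, -0.1, 0.6]
opening: 0.0654
```

```bash
python3 -c "
from go import *
go(.462,-.323,.15,40.8)"
```

```text
t 2.40 pos [0.4149 0.2129 0.2567] psi 74.2 need tx ty tz [-19.07 -50.38  10.32] twist 33.4 (alt -146.6) open 0.065 F [ 0.9 -0.1  0.6] tilt [0.007 0.007]
```

>>> apply_moves(
  plan=[
    {"tx": -1.75,"ty": -4.65,"tz": 0,"twist": 0,"gripper": 60},
    {"tx": -1.75,"ty": -4.65,"tz": 0,"twist": 0,"gripper": 60},
    {"tx": -1.75,"ty": -4.65,"tz": 0,"twist": 0,"gripper": 60},
    {"tx": -1.75,"ty": -4.65,"tz": 0,"twist": 0,"gripper": 60},
    {"tx": -1.75,"ty": -4.65,"tz": 0,"twist": 0,"gripper": 60},
    {"tx": -1.75,"ty": -4.65,"tz": 0,"twist": 0,"gripper": 60},
    {"tx": -1.75,"ty": -4.65,"tz": 0,"twist": 0,"gripper": 60},
    {"tx": -1.75,"ty": -4.65,"tz": 0,"twist": 0,"gripper": 60},
    {"tx": -1.75,"ty": -4.65,"tz": 0,"twist": 0,"gripper": 60},
    {"tx": -1.75,"ty": -4.65,"tz": 0,"twist": 0,"gripper": 60},
  ],
)

```text
time: 3.4
position: [0.4583, -0.2855, 0.2576]
tool_rot: [0.138, 0.99, 0.004, 0.01]
ft_force: [1.7, -0.3, 0.4]
opening: 0.0651
```

>>> apply_moves(
  plan=[
    {"tx": 0,"ty": 0,"tz": 2,"twist": 8.4,"gripper": 60},
    {"tx": 0,"ty": 0,"tz": 2,"twist": 8.4,"gripper": 60},
    {"tx": 0,"ty": 0,"tz": 2,"twist": 8.4,"gripper": 60},
    {"tx": 0,"ty": 0,"tz": 2,"twist": 8.2,"gripper": 60},
  ],
)

```text
time: 3.8
position: [0.4635, -0.2973, 0.1797]
tool_rot: [0.426, 0.905, 0.005, 0.014]
ft_force: [-0.1, 0.0, -0.9]
opening: 0.0652
```

```bash
python3 -c "
from go import *
go(.462,-.323,.03,40.8)"
```

```text
t 3.80 pos [ 0.4635 -0.2973  0.1797] psi 39.6 need tx ty tz [-1.56 -2.07 14.96] twist -1.2 (alt 178.8) open 0.065 F [-0.1  0.  -0.9] tilt [ 0.03  -0.004]
```

>>> apply_moves(
  plan=[
    {"tx": -0.75,"ty": -1.0,"tz": 4,"twist": 0,"gripper": 60},
    {"tx": -0.75,"ty": -1.0,"tz": 4,"twist": -1,"gripper": 60},
    {"tx": 0,"ty": 0,"tz": 2,"twist": 0,"gripper": 60},
    {"tx": 0,"ty": 0,"tz": 0,"twist": 0,"gripper": 60},
  ],
)

```text
time: 4.2
position: [0.4602, -0.3226, 0.0751]
tool_rot: [0.419, 0.908, 0.005, 0.014]
ft_force: [-0.1, 1.1, 0.2]
opening: 0.0653
```

```bash
cat > b.py <<'E'
from fit import *
from go import go
go(.462,-.323,.028,40.8)
c=r.read_camera("top");s=r.read_camera("side")
p=np.array([.5385,.146,-1.63])
B=clampboxes()[:6]
full=clampboxes()
for x,n in((c,"t"),(s,"s")):
    im=cv2.convertScaleAbs(x["frame"],alpha=2.0 if n=="t" else 1.2)
    im=cv2.resize(im,None,fx=6,fy=6,interpolation=2)
    for g in full:
        h=cv2.convexHull(((w2p(x,place(g,p))+.5)*6).astype(np.float32)).astype(int); cv2.polylines(im,[h],1,(0,255,0),1)
    h=w2p(x,place(np.r_[BLK[0]],np.array([.46206,-.32288,2.283])));cv2.polylines(im,[cv2.convexHull(((h+.5)*6).astype(np.float32)).astype(int)],1,(0,0,255),1)
    o=(im[900:1450,1080:1780] if n=="t" else im[950:1400,1080:1880]); cv2.imwrite(f"pics/z{n}.png",o)
    cv2.imwrite(f"pics/g{n}.png",cv2.resize(im[900:1500,2000:2700] if n=="t" else im[1500:2200,1000:1700],(400,400)))
cv2.imwrite("pics/g.png",np.hstack([cv2.imread("pics/gt.png"),cv2.imread("pics/gs.png")]))
E
python3 b.py
```

```text
t 4.20 pos [ 0.4602 -0.3226  0.0751] psi 40.4 need tx ty tz [-0.05  0.02  4.71] twist -0.4 (alt 179.6) open 0.065 F [-0.1  1.1  0.2] tilt [ 0.03  -0.003]
```

View pics/zt.png

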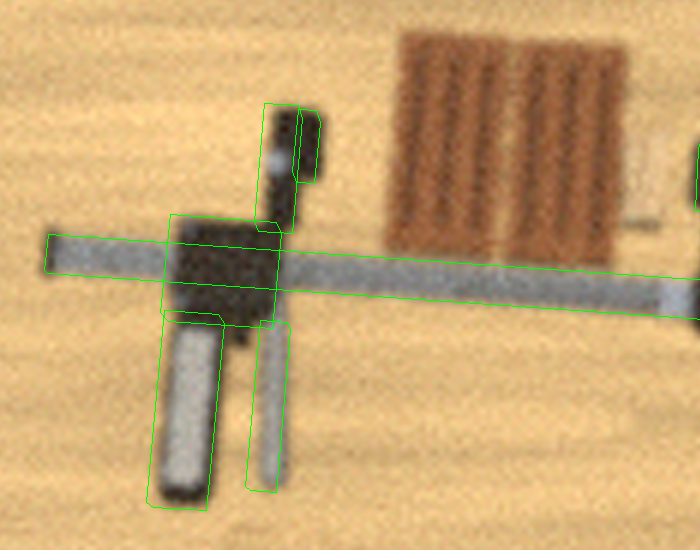

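View pics/g.png

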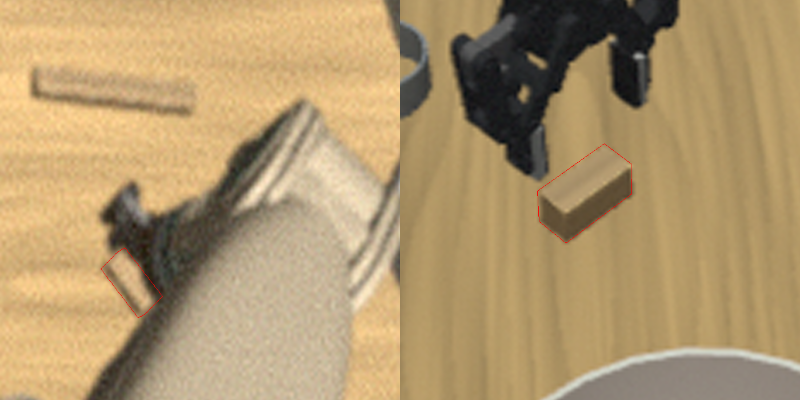

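Side view: the fingers straddle the block along its length. Top view: the clamp model overlays the clamp to within about 2 mm, so I'll use (0.5385, 0.1445, -93.4°). Descending and gripping now.

>>> apply_moves(
  plan=[
    {"tx": 0,"ty": 0,"tz": 3,"twist": 0,"gripper": 60},
    {"tx": 0,"ty": 0,"tz": 1.6,"twist": 0,"gripper": 60},
    {"tx": 0,"ty": 0,"tz": 0,"twist": 0,"gripper": 160},
    {"tx": 0,"ty": 0,"tz": 0,"twist": 0,"gripper": 160},
    {"tx": 0,"ty": 0,"tz": 0,"twist": 0,"gripper": 160},
    {"tx": 0,"ty": 0,"tz": 0,"twist": 0,"gripper": 160},
  ],
  force=25,
)

```text
time: 4.9
position: [0.4717, -0.3302, 0.0433]
tool_rot: [0.418, 0.908, 0.001, 0.027]
ft_force: [0.0, -0.5, 0.1]
opening: 0.0489
```

```bash
python3 -c "
from go import *
go(.604,.0976,.13,-3.4)"
```

```text
t 4.90 pos [ 0.4717 -0.3302  0.0433] psi 40.6 need tx ty tz [23.48 38.08 -8.89] twist 44.0 (alt -136.0) open 0.049 F [ 0.  -0.5  0.1] tilt [ 0.05  -0.021]
```

```bash
python3 - <<'E'
from h import *
o=r.get_obs();print(np.round(o["qpos"],3),np.round(o["joint_vel"],3))
s=r.read_camera("side");o=r.get_obs();print(np.round(o["qpos"],3),o["position"],o["tool_rot"],o["opening"])
cv2.imwrite("pics/s5.png",cv2.resize(s["frame"][230:384,150:330],None,fx=3.5,fy=3.5,interpolation=2))
E
```

```text
[-0.731  0.358 -0.415  0.747  0.018  0.132] [ 0.001 -0.016  0.012  0.008  0.001  0.001]
[-0.731  0.358 -0.415  0.747  0.018  0.132] [ 0.47186577 -0.3303337   0.04342024] [4.18111884e-01 9.07991323e-01 8.70187294e-04 2.70823350e-02] 0.04880469534644873
```

View pics/s5.png

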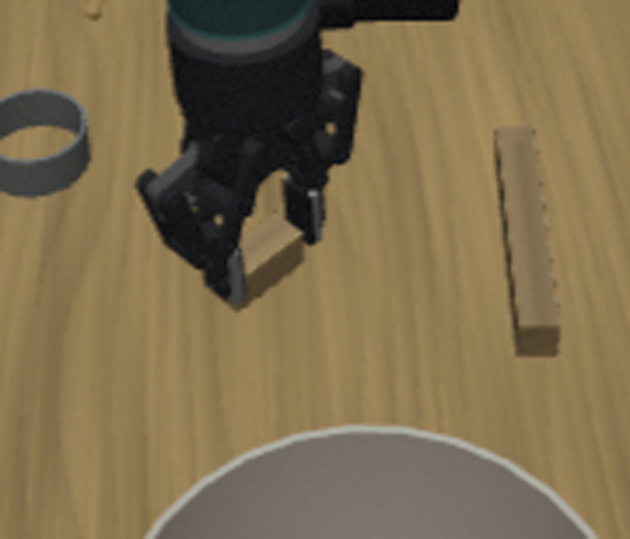

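The block is held between the pads at 48.9 mm. Fast vertical steps tilt the tool, so I'll watch that; lifting now.

>>> apply_moves(
  plan=[
    {"tx": 0,"ty": 0,"tz": -4,"twist": 0,"gripper": 160},
    {"tx": 0,"ty": 0,"tz": -4,"twist": 0,"gripper": 160},
    {"tx": 0,"ty": 0,"tz": -1,"twist": 0,"gripper": 160},
    {"tx": 0,"ty": 0,"tz": 0,"twist": 0,"gripper": 160},
  ],
)

```text
time: 5.35
position: [0.4671, -0.3282, 0.1372]
tool_rot: [0.418, 0.908, 0.001, 0.027]
ft_force: [-0.3, 0.8, -0.5]
opening: 0.0491
```

```bash
python3 -c "
from go import *
go(.604,.0976,.13,-3.4)"
```

```text
t 5.35 pos [ 0.4671 -0.3282  0.1372] psi 40.6 need tx ty tz [23.48 38.07  0.51] twist 44.0 (alt -136.0) open 0.049 F [-0.3  0.8 -0.5] tilt [ 0.05  -0.021]
```

>>> apply_moves(
  plan=[
    {"tx": 2.35,"ty": 3.8,"tz": 0,"twist": 0,"gripper": 160},
    {"tx": 2.35,"ty": 3.8,"tz": 0,"twist": 0,"gripper": 160},
    {"tx": 2.35,"ty": 3.8,"tz": 0,"twist": 0,"gripper": 160},
    {"tx": 2.35,"ty": 3.8,"tz": 0,"twist": 0,"gripper": 160},
    {"tx": 2.35,"ty": 3.8,"tz": 0,"twist": 0,"gripper": 160},
    {"tx": 2.35,"ty": 3.8,"tz": 0,"twist": 0,"gripper": 160},
    {"tx": 2.35,"ty": 3.8,"tz": 0,"twist": 0,"gripper": 160},
    {"tx": 2.35,"ty": 3.8,"tz": 0,"twist": 0,"gripper": 160},
    {"tx": 2.35,"ty": 3.8,"tz": 0,"twist": 0,"gripper": 160},
    {"tx": 2.35,"ty": 3.8,"tz": 0,"twist": 0,"gripper": 160},
  ],
)

```text
time: 6.35
position: [0.6037, 0.1063, 0.1224]
tool_rot: [0.424, 0.905, -0.003, 0.023]
ft_force: [1.2, -1.1, -0.9]
opening: 0.0488
```

>>> apply_moves(
  plan=[
    {"tx": 0,"ty": 0,"tz": 0,"twist": 8.0,"gripper": 160},
    {"tx": 0,"ty": 0,"tz": 0,"twist": 8,"gripper": 160},
    {"tx": 0,"ty": 0,"tz": 0,"twist": 8,"gripper": 160},
    {"tx": 0,"ty": 0,"tz": 0,"twist": 8,"gripper": 160},
    {"tx": 0,"ty": 0,"tz": 0,"twist": 8,"gripper": 160},
    {"tx": 0,"ty": 0,"tz": 0,"twist": 4,"gripper": 160},
    {"tx": 0,"ty": 0,"tz": 0,"twist": 0,"gripper": 160},
  ],
)

```text
time: 7.05
position: [0.5986, 0.1146, 0.1095]
tool_rot: [0.739, 0.674, 0.001, 0.016]
ft_force: [0.8, -0.2, -1.6]
opening: 0.0489
```

```bash
python3 -c "
from go import *
go(.604,.0976,.08,-3.4)"
```

```text
t 7.05 pos [0.5986 0.1146 0.1095] psi -5.3 need tx ty tz [-1.58  0.62  3.  ] twist -1.9 (alt 178.1) open 0.049 F [ 0.8 -0.2 -1.6] tilt [ 0.023 -0.023]
```

```bash
cat > hb.py <<'E'
from fit import *
o=r.get_obs();M=R.from_quat(o["tool_rot"]).as_matrix();P=o["position"]
s=r.read_camera("side");c=r.read_camera("top");ims=[]
p=np.array([.5385,.1445,-1.630])
def blk(dx,zt): # block in tool frame: offset dx along tool x, top at tool z=zt
    return np.array([[x+dx,y,z] for x in(-.011,.011) for y in(-.025,.025) for z in(zt,zt+.024)])@M.T+P
for x,nm in((s,"s"),(c,"t")):
    im=cv2.resize(cv2.convertScaleAbs(x["frame"],alpha=1.3 if nm=="s" else 2),None,fx=6,fy=6,interpolation=2)
    for q,col in((blk(0,.018),(0,255,0)),(place(BLK[0],[*(p[:2]+.043*np.array([-.0592,-.9982])+.068*np.array([.9982,-.0592])),p[2]]),(255,0,0))):
        cv2.polylines(im,[cv2.convexHull(((w2p(x,q)+.5)*6).astype(np.float32)).astype(int)],1,col,1)
    g=((w2p(x,[P])+.5)*6).astype(int)[0]; im=im[g[1]-200:g[1]+250,max(0,g[0]-200):g[0]+200]; ims.append(cv2.resize(im,(400,450)))
for nm in("block","head_pad"):
    for x in(s,c): print(nm,[(round(d["confidence"],2),np.round(d["extent"],1).tolist()) for d in r.regions_of(x,nm)[:3]])
print(w2p(s,[P]),w2p(c,[P]))
cv2.imwrite("pics/h%d.png"%(o["time"]*100),np.hstack(ims))
print("pics/h%d.png"%(o["time"]*100))
E
python3 hb.py
```

```text
block [(0.78, [269.2, 155.8, 15.9, 11.8])]
block []
head_pad [(0.42, [363.1, 231.5, 64.9, 81.8])]
head_pad []
[[266.31815172 147.7175574 ]] [[231.13863949 169.10044539]]
pics/h705.png
```

View pics/h705.png

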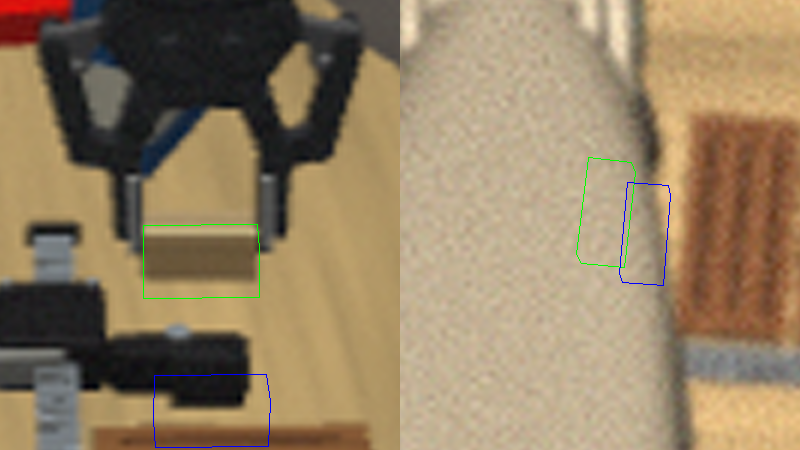

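Side view: the block (crop 140–258 × 210–281) sits about 14 mm further along world +y than the pads' centre line. The gripper drifted before closing, so it holds the block off-centre. I'll allow for that in the placing and come down in slow steps.

>>> apply_moves(
  plan=[
    {"tx": -1.3,"ty": 0.3,"tz": 0.5,"twist": -1.9,"gripper": 160},
    {"tx": -1.3,"ty": 0.2,"tz": 1,"twist": 0,"gripper": 160},
    {"tx": 0,"ty": 0,"tz": 1,"twist": 0,"gripper": 160},
    {"tx": 0,"ty": 0,"tz": 0.5,"twist": 0,"gripper": 160},
    {"tx": 0,"ty": 0,"tz": 0,"twist": 0,"gripper": 160},
  ],
)

```text
time: 7.85
position: [0.6041, 0.0866, 0.0801]
tool_rot: [0.727, 0.686, 0.002, 0.017]
ft_force: [-0.4, 1.0, 0.8]
opening: 0.0487
```

```bash
sed -i 's/blk(0,.018)/blk(.0135,.019)/; s/+.043\*np/+.040*np/' hb.py; python3 -c "
from go import *
go(.602,.088,.046,-3.4)"; python3 hb.py
```

```text
t 7.85 pos [0.6041 0.0866 0.0801] psi -3.3 need tx ty tz [ 0.19 -0.32  3.39] twist 0.1 (alt -179.9) open 0.049 F [-0.4  1.   0.8] tilt [ 0.027 -0.022]
block [(0.52, [270.1, 170.3, 18.6, 14.5])]
block [(0.55, [334.8, 121.7, 45.3, 49.9])]
head_pad [(0.61, [266.0, 178.9, 11.4, 4.3]), (0.25, [274.2, 207.6, 49.8, 22.2])]
head_pad [(0.37, [259.6, 174.8, 12.4, 38.4])]
[[269.41162406 162.958613  ]] [[240.98758571 169.70510841]]
pics/h785.png
```

View pics/h785.png

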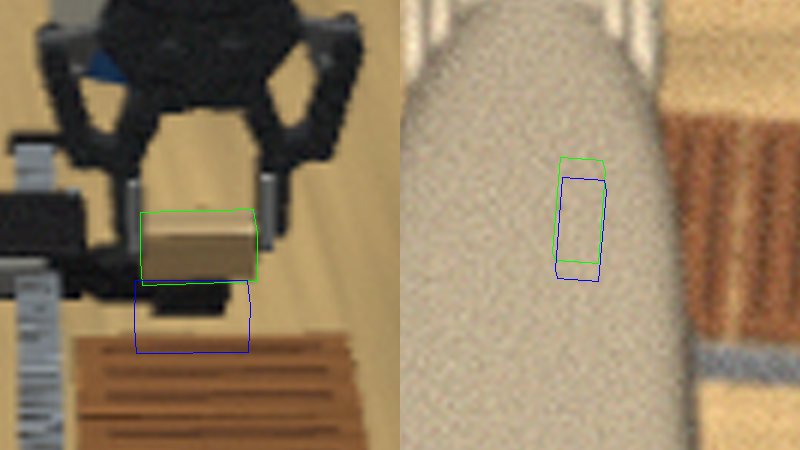

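Side view: the corrected model (green) matches the held block to about 1–2 mm. Lowering over the target outline (blue).

>>> apply_moves(
  plan=[
    {"tx": 0.2,"ty": -0.3,"tz": 0.8,"twist": 0,"gripper": 160},
    {"tx": 0,"ty": 0,"tz": 0.8,"twist": 0,"gripper": 160},
    {"tx": 0,"ty": 0,"tz": 0.8,"twist": 0,"gripper": 160},
    {"tx": 0,"ty": 0,"tz": 0.5,"twist": 0,"gripper": 160},
    {"tx": 0,"ty": 0,"tz": 0,"twist": 0,"gripper": 160},
  ],
)

```text
time: 8.65
position: [0.6032, 0.0892, 0.0505]
tool_rot: [0.727, 0.687, 0.004, 0.019]
ft_force: [-0.2, -0.3, 0.7]
opening: 0.0488
```

```bash
python3 -c "
from go import *
go(.602,.088,.046,-3.4)"
```

```text
t 8.65 pos [0.6032 0.0892 0.0505] psi -3.2 need tx ty tz [-0.12 -0.13  0.45] twist 0.2 (alt -179.8) open 0.049 F [-0.2 -0.3  0.7] tilt [ 0.031 -0.022]
```

>>> apply_moves(
  plan=[
    {"tx": -0.1,"ty": -0.1,"tz": 0.5,"twist": 0,"gripper": 160},
    {"tx": 0,"ty": 0,"tz": 0.1,"twist": 0,"gripper": 160},
    {"tx": 0,"ty": 0,"tz": 0,"twist": 0,"gripper": 75},
    {"tx": 0,"ty": 0,"tz": 0,"twist": 0,"gripper": 75},
    {"tx": 0,"ty": 0,"tz": 0,"twist": 0,"gripper": 75},
  ],
)

```text
time: 9.15
position: [0.6026, 0.0879, 0.044]
tool_rot: [0.727, 0.687, 0.004, 0.019]
ft_force: [0.0, 0.9, -0.0]
opening: 0.0602
```

>>> apply_moves(
  plan=[
    {"tx": 0,"ty": 0,"tz": -2,"twist": 0,"gripper": 75},
    {"tx": 0,"ty": 0,"tz": -3,"twist": 0,"gripper": 75},
    {"tx": 0,"ty": 0,"tz": -4,"twist": 0,"gripper": 75},
    {"tx": 0,"ty": 0,"tz": -3,"twist": 0,"gripper": 30},
  ],
)

```text
time: 9.55
position: [0.5947, 0.0902, 0.1623]
tool_rot: [0.727, 0.687, -0.0, 0.015]
ft_force: [0.2, -0.6, 0.0]
opening: 0.073
```

```bash
cat > pl.py <<'E'
from fit import *
from go import go
p=np.array([.5385,.1445,-1.630]);ex=np.array([np.cos(p[2]),np.sin(p[2])]);ey=np.array([-ex[1],ex[0]])
g=p[:2]-.014*ex-.080*ey; print("grip pt",g); go(*g,.1,86.6)
s=r.read_camera("side");o=r.get_obs()
for nm in("block",):
    for d in r.regions_of(s,nm)[:3]: print(nm,round(d["confidence"],2),np.round(d["extent"],1))
im=cv2.resize(cv2.convertScaleAbs(s["frame"],alpha=1.2),None,fx=6,fy=6,interpolation=2)
q=place(BLK[0],[*(p[:2]+.040*ex+.068*ey),p[2]])
cv2.polylines(im,[cv2.convexHull(((w2p(s,q)+.5)*6).astype(np.float32)).astype(int)],1,(255,0,0),1)
cv2.imwrite("pics/p%d.png"%(o["time"]*100),im[950:1350,1080:1880]);print("p%d"%(o["time"]*100))
E
python3 pl.py
```

```text
grip pt [0.45946853 0.163209  ]
t 9.55 pos [0.5947 0.0902 0.1623] psi -3.3 need tx ty tz [  6.64 -14.05   5.8 ] twist -89.9 (alt 90.1) open 0.073 F [ 0.2 -0.6  0. ] tilt [ 0.02  -0.022]
block 0.69 [270.3 181.6  19.8   6.1]
p960
```

View pics/p960.png

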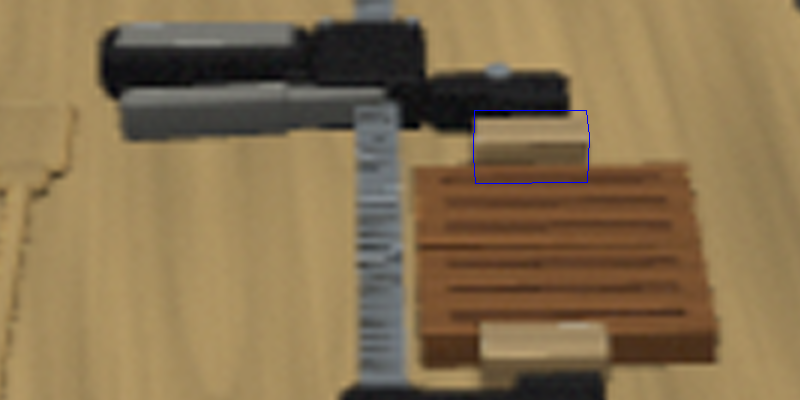

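The block is standing in the gap, free of the fingers and in line with the pad. Its image is about 5 px below the blue outline, so clamp x ≈ 43–45 mm, which is clear of both sides. Going to the handle.

>>> apply_moves(
  plan=[
    {"tx": 1.65,"ty": -3.5,"tz": 0,"twist": 0,"gripper": 0},
    {"tx": 1.65,"ty": -3.5,"tz": 0,"twist": 0,"gripper": 0},
    {"tx": 1.65,"ty": -3.5,"tz": 0,"twist": 0,"gripper": 0},
    {"tx": 1.65,"ty": -3.5,"tz": 0,"twist": 0,"gripper": 0},
    {"tx": 0,"ty": 0,"tz": 0,"twist": -8,"gripper": 0},
    {"tx": 0,"ty": 0,"tz": 0,"twist": -8,"gripper": 0},
    {"tx": 0,"ty": 0,"tz": 0,"twist": -8,"gripper": 0},
    {"tx": 0,"ty": 0,"tz": 0,"twist": -8,"gripper": 0},
    {"tx": 0,"ty": 0,"tz": 0,"twist": -8,"gripper": 0},
    {"tx": 0,"ty": 0,"tz": 0,"twist": -8,"gripper": 0},
  ],
)

```text
time: 10.65
position: [0.4546, 0.166, 0.156]
tool_rot: [0.369, 0.929, -0.005, 0.017]
ft_force: [0.5, 0.3, 0.3]
opening: 0.0855
```

>>> apply_moves(
  plan=[
    {"tx": 0,"ty": 0,"tz": 0,"twist": -8,"gripper": 0},
    {"tx": 0,"ty": 0,"tz": 0,"twist": -8,"gripper": 0},
    {"tx": 0,"ty": 0,"tz": 0,"twist": -8,"gripper": 0},
    {"tx": 0,"ty": 0,"tz": 0,"twist": -8,"gripper": 0},
    {"tx": 0,"ty": 0,"tz": 0,"twist": -8,"gripper": 0},
    {"tx": 0,"ty": 0,"tz": 0,"twist": 0,"gripper": 0},
  ],
)

```text
time: 11.25
position: [0.4518, 0.1654, 0.1523]
tool_rot: [0.014, 1.0, -0.012, 0.012]
ft_force: [1.4, 0.3, -0.4]
opening: 0.0855
```

```bash
python3 -c "
from go import *
go(.4595,.1632,.08,86.6)"
```

```text
t 11.25 pos [0.4518 0.1654 0.1523] psi 88.4 need tx ty tz [-0.6  -0.03  7.25] twist 1.8 (alt -178.2) open 0.086 F [ 1.4  0.3 -0.4] tilt [ 0.023 -0.023]
```

>>> apply_moves(
  plan=[
    {"tx": -0.6,"ty": 0,"tz": 1.5,"twist": 1.8,"gripper": 0},
    {"tx": 0,"ty": 0,"tz": 2,"twist": 0,"gripper": 0},
    {"tx": 0,"ty": 0,"tz": 2,"twist": 0,"gripper": 0},
    {"tx": 0,"ty": 0,"tz": 1,"twist": 0,"gripper": 0},
    {"tx": 0,"ty": 0,"tz": 0,"twist": 0,"gripper": 0},
  ],
)

```text
time: 11.75
position: [0.4598, 0.1637, 0.0851]
tool_rot: [0.038, 0.999, -0.011, 0.013]
ft_force: [0.0, -0.1, 0.5]
opening: 0.0856
```

```bash
cat > gp.py <<'E'
from fit import *
from go import go
go(.4595,.1632,.03,86.6)
s=r.read_camera("side");c=r.read_camera("top");o=r.get_obs();ims=[]
for x,a in((s,1.3),(c,2)):
    im=cv2.resize(cv2.convertScaleAbs(x["frame"],alpha=a),None,fx=6,fy=6,interpolation=2)
    g=((w2p(x,[[.46,.163,.03]])+.5)*6).astype(int)[0]; im=im[g[1]-250:g[1]+150,g[0]-150:g[0]+250]; ims.append(im)
cv2.imwrite("pics/g%d.png"%(o["time"]*100),np.hstack(ims));print("g%d"%(o["time"]*100))
E
python3 gp.py
```

```text
t 11.75 pos [0.4598 0.1637 0.0851] psi 85.6 need tx ty tz [0.17 0.06 5.51] twist -1.0 (alt 179.0) open 0.086 F [ 0.  -0.1  0.5] tilt [ 0.025 -0.023]
g1185
```

View pics/g1185.png

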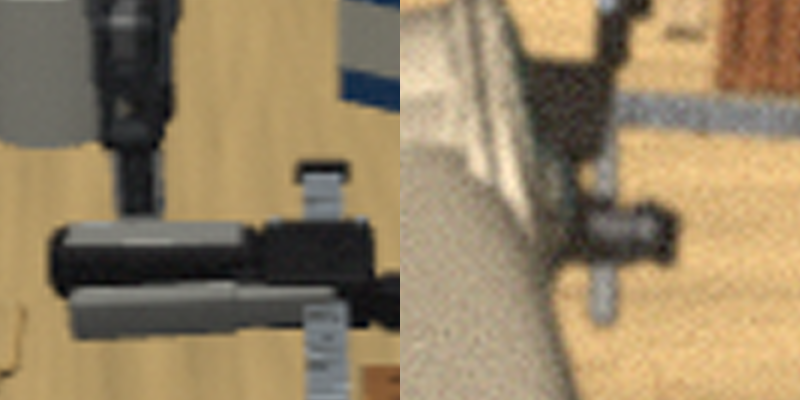

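Side view: fingers in line over the handle's middle (col 138 of 55–300). Top view: the outer finger at (660,230) is clear of the trigger at (600,260). Checking the mug's distance behind the rear finger before going down.

```bash
python3 - <<'E'
from h import *
s=r.read_camera("side")
for t in("mug","wooden_spoon"):
  for d in r.regions_of(s,t)[:1]:
    e=d["extent"];print(t,d["confidence"],np.round(e,1),"base front",p2w(s,[e[0],e[1]+e[3]/2],0),p2w(s,[e[0]+e[2]/2,e[1]+e[3]/2-3],0))
E
```

```text
mug 0.91 [193.6 132.3  23.1  36.1] base front [[0.40338032 0.31153444 0.        ]] [[0.43824323 0.32776673 0.        ]]
wooden_spoon 0.76 [184.9 206.4  19.7  62.6] base front [[ 0.38829456 -0.09951836  0.        ]] [[ 0.41073813 -0.09038824  0.        ]]
```

>>> apply_moves(
  plan=[
    {"tx": 0.1,"ty": 0,"tz": 1.2,"twist": -1,"gripper": 0},
    {"tx": 0,"ty": 0,"tz": 0.5,"twist": 0,"gripper": 0},
    {"tx": 0,"ty": 0,"tz": 0,"twist": 0,"gripper": 0},
  ],
)

```text
time: 12.3
position: [0.4631, 0.1644, 0.071]
tool_rot: [0.028, 0.999, -0.01, 0.017]
ft_force: [-0.1, 0.4, 0.7]
opening: 0.0853
```

>>> apply_moves(
  plan=[
    {"tx": 0.2,"ty": 0,"tz": 1,"twist": 0,"gripper": 0},
    {"tx": 0.2,"ty": 0,"tz": 1,"twist": 0,"gripper": 0},
    {"tx": 0.1,"ty": 0,"tz": 1,"twist": 0,"gripper": 0},
    {"tx": 0.1,"ty": 0,"tz": 0.8,"twist": 0,"gripper": 0},
    {"tx": 0,"ty": 0,"tz": 0,"twist": 0,"gripper": 0},
  ],
)

```text
time: 12.8
position: [0.457, 0.1637, 0.0287]
tool_rot: [0.028, 0.999, -0.01, 0.016]
ft_force: [0.4, 0.2, -0.3]
opening: 0.0853
```

```bash
python3 -c "
from go import *
go(.4595,.1632,.03,86.6)"
```

```text
t 12.80 pos [0.457  0.1637 0.0287] psi 86.8 need tx ty tz [-0.26 -0.04 -0.12] twist 0.2 (alt -179.8) open 0.085 F [ 0.4  0.2 -0.3] tilt [ 0.032 -0.021]
```

>>> apply_moves(
  plan=[
    {"tx": 0,"ty": 0.5,"tz": 0,"twist": 0,"gripper": 0},
    {"tx": 0,"ty": 0,"tz": 0,"twist": 0,"gripper": 200},
    {"tx": 0,"ty": 0,"tz": 0,"twist": 0,"gripper": 200},
    {"tx": 0,"ty": 0,"tz": 0,"twist": 0,"gripper": 200},
    {"tx": 0,"ty": 0,"tz": 0,"twist": 0,"gripper": 200},
    {"tx": 0,"ty": 0,"tz": 0,"twist": 0,"gripper": 200},
  ],
  force=30,
)

```text
time: 13.4
position: [0.4578, 0.1711, 0.0307]
tool_rot: [0.028, 0.999, -0.008, 0.016]
ft_force: [0.0, -1.3, -3.9]
opening: 0.0426
```

```bash
python3 gp.py
```

```text
t 13.40 pos [0.4578 0.1711 0.0307] psi 86.8 need tx ty tz [-0.21 -0.78  0.09] twist 0.2 (alt -179.8) open 0.043 F [ 0.  -1.3 -3.9] tilt [ 0.032 -0.016]
g1350
```

Opening 42.6 mm: full squeeze. Now release and pump.

>>> apply_moves(
  plan=[
    {"tx": 0,"ty": 0,"tz": 0,"twist": 0,"gripper": 30},
    {"tx": 0,"ty": 0,"tz": 0,"twist": 0,"gripper": 30},
    {"tx": 0,"ty": 0,"tz": 0,"twist": 0,"gripper": 30},
    {"tx": 0,"ty": 0,"tz": 0,"twist": 0,"gripper": 30},
  ],
)

```text
time: 13.9
position: [0.4576, 0.1699, 0.03]
tool_rot: [0.028, 0.999, -0.009, 0.016]
ft_force: [0.1, -2.4, -0.4]
opening: 0.0753
```

```bash
cat > st.py <<'E'
from fit import *
from go import go
go(.4595,.168,.029,86.6)
s=r.read_camera("side");o=r.get_obs()
for t in("far_pad","block_far","block","trivet_far","trivet_near","head_pad"):
    print(t,[(round(d["confidence"],2),np.round(d["extent"],1).tolist()) for d in r.regions_of(s,t)[:1]])
im=cv2.resize(cv2.convertScaleAbs(s["frame"],alpha=1.3),None,fx=6,fy=6,interpolation=2)
cv2.imwrite("pics/st%d.png"%(o["time"]*100),im[900:1500,1060:1860]);print("st%d"%(o["time"]*100))
E
python3 st.py
```

```text
t 13.90 pos [0.4576 0.1699 0.03  ] psi 86.8 need tx ty tz [-0.2  -0.18  0.11] twist 0.2 (alt -179.8) open 0.075 F [ 0.1 -2.4 -0.4] tilt [ 0.031 -0.018]
far_pad []
block_far [(0.63, [271.7, 215.7, 18.6, 11.3])]
block [(0.6, [269.9, 182.3, 19.6, 8.8])]
trivet_far [(0.4, [258.2, 193.2, 46.4, 84.3])]
trivet_near [(0.7, [270.6, 192.6, 51.2, 15.6])]
head_pad [(0.32, [274.4, 207.3, 52.1, 23.5])]
st1395
```

>>> apply_moves(
  plan=[
    {"tx": 0,"ty": -0.3,"tz": 0,"twist": 0,"gripper": 10},
    {"tx": 0,"ty": -0.1,"tz": 0,"twist": 0,"gripper": 10},
    {"tx": 0,"ty": 0,"tz": 0,"twist": 0,"gripper": 10},
  ],
)

```text
time: 14.55
position: [0.4584, 0.1673, 0.0309]
tool_rot: [0.028, 0.999, -0.007, 0.017]
ft_force: [-0.4, -0.3, 0.6]
opening: 0.0821
```

```bash
cat > jaw.py <<'E'
from fit import *
from go import go
go(.4595,.168,.029,86.6)
s=r.read_camera("side")
def edge(f,cols,lo,hi,thr):   # subpixel row, scanning up from hi, where brightness falls below thr
    g=f[:,:,2].astype(float)[:,cols].mean(1)
    for k in range(hi,lo,-1):
        if g[k]<thr<=g[k+1]: return k+(thr-g[k])/(g[k+1]-g[k])
out=[]
for f in(cv2.imread("pics/side0.png"),s["frame"]):
    e=edge(f,slice(258,272),190,250,70)      # far jaw's outer bottom edge
    out.append(p2w(s,[265,e],0)[0][1]*1000 if e else np.nan)
print("far jaw outer edge y mm: start %.1f now %.1f"%tuple(out))
g0=cv2.imread("pics/side0.png")[:,:,2];g1=s["frame"][:,:,2]
sl=slice(196,204)
print("trigger/handle col profile rows 160-190 (R)",g0[158:190,205:225].mean(1).astype(int).tolist(),"\n now",g1[158:190,205:225].mean(1).astype(int).tolist())
print("block col 266-274 rows172-232 now",g1[172:236,266:274].mean(1).astype(int).tolist())
E
python3 jaw.py
```

```text
t 14.55 pos [0.4584 0.1673 0.0309] psi 86.8 need tx ty tz [-0.1   0.08  0.19] twist 0.2 (alt -179.8) open 0.082 F [-0.4 -0.3  0.6] tilt [ 0.033 -0.014]
far jaw outer edge y mm: start -105.8 now -99.1
trigger/handle col profile rows 160-190 (R) [134, 134, 133, 133, 102, 97, 97, 97, 41, 26, 19, 15, 15, 15, 46, 96, 94, 73, 55, 52, 51, 48, 48, 99, 129, 132, 132, 132, 131, 132, 132, 132] 
 now [69, 69, 74, 70, 74, 63, 62, 46, 29, 22, 22, 26, 26, 26, 63, 72, 66, 52, 47, 45, 54, 50, 59, 123, 132, 133, 133, 133, 133, 133, 134, 134]
block col 266-274 rows172-232 now [26, 30, 28, 19, 17, 46, 129, 129, 136, 141, 90, 86, 79, 81, 100, 82, 79, 97, 102, 84, 77, 100, 104, 82, 81, 98, 108, 77, 99, 84, 74, 97, 101, 95, 67, 98, 103, 104, 72, 86, 124, 132, 128, 136, 141, 141, 79, 34, 29, 21, 24, 25, 26, 25, 21, 15, 15, 16, 15, 15, 14, 14, 115, 136]
```

Far jaw came in about 7 mm. Pumping on.

>>> apply_moves(
  plan=[
    {"tx": 0,"ty": 0,"tz": 0,"twist": 0,"gripper": 200},
    {"tx": 0,"ty": 0,"tz": 0,"twist": 0,"gripper": 200},
    {"tx": 0,"ty": 0,"tz": 0,"twist": 0,"gripper": 200},
    {"tx": 0,"ty": 0,"tz": 0,"twist": 0,"gripper": 200},
    {"tx": 0,"ty": 0,"tz": 0,"twist": 0,"gripper": 200},
    {"tx": 0,"ty": 0,"tz": 0,"twist": 0,"gripper": 15},
    {"tx": 0,"ty": -0.2,"tz": 0,"twist": 0,"gripper": 15},
    {"tx": 0,"ty": 0,"tz": 0,"twist": 0,"gripper": 15},
    {"tx": 0,"ty": 0,"tz": 0,"twist": 0,"gripper": 15},
  ],
)

```text
time: 15.5
position: [0.4588, 0.1688, 0.033]
tool_rot: [0.027, 0.999, -0.001, 0.017]
ft_force: [0.2, -0.6, -1.1]
opening: 0.0806
```

```bash
python3 jaw.py|head -2
```

```text
t 15.50 pos [0.4588 0.1688 0.033 ] psi 86.9 need tx ty tz [-0.06 -0.07  0.4 ] twist 0.3 (alt -179.7) open 0.081 F [ 0.2 -0.6 -1.1] tilt [ 0.033 -0.004]
far jaw outer edge y mm: start -105.8 now -90.7
```

>>> apply_moves(
  plan=[
    {"tx": 0,"ty": 0,"tz": 0,"twist": 0,"gripper": 200},
    {"tx": 0,"ty": 0,"tz": 0,"twist": 0,"gripper": 200},
    {"tx": 0,"ty": 0,"tz": 0,"twist": 0,"gripper": 200},
    {"tx": 0,"ty": 0,"tz": 0,"twist": 0,"gripper": 200},
    {"tx": 0,"ty": 0,"tz": 0,"twist": 0,"gripper": 200},
    {"tx": 0,"ty": 0,"tz": 0,"twist": 0,"gripper": 15},
    {"tx": 0,"ty": -0.2,"tz": 0,"twist": 0,"gripper": 15},
    {"tx": 0,"ty": 0,"tz": 0,"twist": 0,"gripper": 15},
    {"tx": 0,"ty": 0,"tz": 0,"twist": 0,"gripper": 15},
  ],
)

```text
time: 16.45
position: [0.4594, 0.1691, 0.0352]
tool_rot: [0.027, 0.999, 0.002, 0.017]
ft_force: [0.3, -0.2, -0.4]
opening: 0.0805
```

```bash
python3 jaw.py
```

```text
t 16.45 pos [0.4594 0.1691 0.0352] psi 86.9 need tx ty tz [ 0.01 -0.12  0.62] twist 0.3 (alt -179.7) open 0.080 F [ 0.3 -0.2 -0.4] tilt [0.034 0.004]
far jaw outer edge y mm: start -105.8 now -83.8
trigger/handle col profile rows 160-190 (R) [134, 134, 133, 133, 102, 97, 97, 97, 41, 26, 19, 15, 15, 15, 46, 96, 94, 73, 55, 52, 51, 48, 48, 99, 129, 132, 132, 132, 131, 132, 132, 132] 
 now [71, 74, 83, 83, 64, 64, 62, 48, 27, 27, 26, 25, 25, 25, 58, 72, 68, 53, 51, 55, 50, 49, 53, 118, 132, 133, 133, 133, 133, 133, 134, 134]
block col 266-274 rows172-232 now [25, 26, 27, 19, 17, 45, 130, 128, 137, 141, 90, 86, 79, 95, 100, 64, 95, 100, 101, 74, 98, 103, 94, 73, 98, 103, 99, 100, 73, 86, 100, 103, 84, 78, 100, 104, 93, 73, 114, 132, 129, 134, 115, 45, 27, 22, 23, 26, 27, 24, 17, 16, 14, 16, 15, 14, 15, 14, 130, 135, 135, 136, 137, 137]
```

>>> apply_moves(
  plan=[
    {"tx": 0,"ty": 0,"tz": 0.6,"twist": 0,"gripper": 15},
    {"tx": 0,"ty": 0,"tz": 0,"twist": 0,"gripper": 200},
    {"tx": 0,"ty": 0,"tz": 0,"twist": 0,"gripper": 200},
    {"tx": 0,"ty": 0,"tz": 0,"twist": 0,"gripper": 200},
    {"tx": 0,"ty": 0,"tz": 0,"twist": 0,"gripper": 200},
    {"tx": 0,"ty": 0,"tz": 0,"twist": 0,"gripper": 200},
    {"tx": 0,"ty": 0,"tz": 0,"twist": 0,"gripper": 15},
    {"tx": 0,"ty": -0.2,"tz": 0,"twist": 0,"gripper": 15},
    {"tx": 0,"ty": 0,"tz": 0,"twist": 0,"gripper": 15},
    {"tx": 0,"ty": 0,"tz": 0.2,"twist": 0,"gripper": 15},
  ],
)

```text
time: 17.5
position: [0.4606, 0.1689, 0.0285]
tool_rot: [0.027, 0.999, 0.005, 0.017]
ft_force: [-0.4, -0.4, 0.5]
opening: 0.0806
```

```bash
python3 jaw.py
```

```text
t 17.50 pos [0.4606 0.1689 0.0285] psi 87.0 need tx ty tz [ 0.11 -0.1  -0.05] twist 0.4 (alt -179.6) open 0.081 F [-0.4 -0.4  0.5] tilt [0.034 0.009]
far jaw outer edge y mm: start -105.8 now -76.9
trigger/handle col profile rows 160-190 (R) [134, 134, 133, 133, 102, 97, 97, 97, 41, 26, 19, 15, 15, 15, 46, 96, 94, 73, 55, 52, 51, 48, 48, 99, 129, 132, 132, 132, 131, 132, 132, 132] 
 now [66, 70, 70, 72, 79, 74, 64, 52, 35, 27, 21, 20, 24, 25, 57, 72, 68, 53, 46, 46, 45, 54, 52, 115, 132, 133, 133, 133, 133, 133, 134, 134]
block col 266-274 rows172-232 now [25, 28, 27, 20, 19, 102, 130, 129, 141, 146, 95, 74, 99, 82, 79, 98, 103, 82, 89, 101, 104, 75, 88, 99, 105, 102, 91, 67, 97, 101, 94, 74, 98, 103, 103, 66, 105, 132, 130, 131, 141, 53, 27, 22, 24, 25, 26, 26, 20, 16, 15, 15, 14, 16, 14, 13, 102, 131, 134, 135, 135, 136, 137, 137]
```

>>> apply_moves(
  plan=[
    {"tx": 0,"ty": 0,"tz": 0,"twist": 0,"gripper": 200},
    {"tx": 0,"ty": 0,"tz": 0,"twist": 0,"gripper": 200},
    {"tx": 0,"ty": 0,"tz": 0,"twist": 0,"gripper": 200},
    {"tx": 0,"ty": 0,"tz": 0,"twist": 0,"gripper": 200},
    {"tx": 0,"ty": 0,"tz": 0,"twist": 0,"gripper": 200},
  ],
)

```text
time: 18.05
position: [0.4608, 0.1708, 0.0301]
tool_rot: [0.027, 0.999, 0.007, 0.017]
ft_force: [-0.7, -1.3, -1.6]
opening: 0.0429
```

>>> apply_moves(
  plan=[
    {"tx": 0,"ty": 0,"tz": 0,"twist": 0,"gripper": 15},
    {"tx": 0,"ty": -0.2,"tz": 0,"twist": 0,"gripper": 15},
    {"tx": 0,"ty": 0,"tz": 0,"twist": 0,"gripper": 15},
    {"tx": 0,"ty": 0,"tz": 0.2,"twist": 0,"gripper": 15},
  ],
)

```text
time: 18.45
position: [0.4606, 0.1688, 0.0274]
tool_rot: [0.027, 0.999, 0.008, 0.017]
ft_force: [0.6, -0.7, -0.4]
opening: 0.0807
```

```bash
python3 jaw.py|grep -v trig
```

```text
t 18.45 pos [0.4606 0.1688 0.0274] psi 87.0 need tx ty tz [ 0.1  -0.08 -0.17] twist 0.4 (alt -179.6) open 0.081 F [ 0.6 -0.7 -0.4] tilt [0.034 0.015]
far jaw outer edge y mm: start -105.8 now -73.1
 now [67, 69, 69, 70, 69, 79, 68, 51, 33, 29, 22, 17, 22, 25, 52, 72, 69, 55, 48, 46, 44, 50, 51, 108, 131, 133, 133, 133, 133, 133, 133, 134]
block col 266-274 rows172-232 now [24, 27, 26, 22, 46, 129, 128, 138, 140, 84, 85, 113, 93, 72, 96, 102, 86, 81, 99, 103, 84, 79, 98, 109, 102, 91, 73, 96, 101, 104, 67, 97, 103, 103, 75, 68, 130, 131, 130, 139, 55, 28, 21, 24, 25, 25, 27, 20, 16, 16, 15, 15, 15, 13, 14, 99, 131, 134, 134, 135, 135, 136, 136, 137]
```

>>> apply_moves(
  plan=[
    {"tx": 0,"ty": 0,"tz": 0,"twist": 0,"gripper": 200},
    {"tx": 0,"ty": 0,"tz": 0,"twist": 0,"gripper": 200},
    {"tx": 0,"ty": 0,"tz": 0,"twist": 0,"gripper": 200},
    {"tx": 0,"ty": 0,"tz": 0,"twist": 0,"gripper": 200},
    {"tx": 0,"ty": 0,"tz": 0,"twist": 0,"gripper": 200},
  ],
)

```text
time: 19.0
position: [0.4606, 0.17, 0.0289]
tool_rot: [0.027, 0.999, 0.009, 0.016]
ft_force: [0.0, -0.5, -2.0]
opening: 0.0437
```

```bash
python3 jaw.py
```

```text
t 19.00 pos [0.4606 0.17   0.0289] psi 86.9 need tx ty tz [ 0.1  -0.2  -0.02] twist 0.3 (alt -179.7) open 0.044 F [ 0.  -0.5 -2. ] tilt [0.033 0.017]
far jaw outer edge y mm: start -105.8 now -71.8
trigger/handle col profile rows 160-190 (R) [134, 134, 133, 133, 102, 97, 97, 97, 41, 26, 19, 15, 15, 15, 46, 96, 94, 73, 55, 52, 51, 48, 48, 99, 129, 132, 132, 132, 131, 132, 132, 132] 
 now [71, 74, 73, 72, 66, 60, 60, 62, 33, 24, 23, 71, 73, 63, 49, 47, 45, 45, 43, 66, 111, 131, 133, 133, 132, 133, 133, 133, 133, 133, 133, 134]
block col 266-274 rows172-232 now [26, 28, 27, 21, 74, 129, 128, 140, 145, 94, 71, 99, 85, 80, 98, 102, 83, 85, 100, 104, 74, 88, 100, 104, 101, 86, 73, 97, 101, 94, 73, 98, 103, 103, 66, 102, 132, 130, 132, 113, 47, 28, 23, 23, 26, 27, 23, 16, 15, 15, 15, 14, 14, 13, 51, 128, 133, 133, 134, 134, 135, 135, 136, 137]
```

>>> apply_moves(
  plan=[
    {"tx": 0,"ty": 0,"tz": 0,"twist": 0,"gripper": 15},
    {"tx": 0,"ty": -0.2,"tz": 0,"twist": 0,"gripper": 15},
    {"tx": 0,"ty": 0,"tz": 0,"twist": 0,"gripper": 15},
    {"tx": 0,"ty": 0,"tz": 0.1,"twist": 0,"gripper": 15},
    {"tx": 0,"ty": 0,"tz": 0,"twist": 0,"gripper": 200},
    {"tx": 0,"ty": 0,"tz": 0,"twist": 0,"gripper": 200},
    {"tx": 0,"ty": 0,"tz": 0,"twist": 0,"gripper": 200},
    {"tx": 0,"ty": 0,"tz": 0,"twist": 0,"gripper": 200},
    {"tx": 0,"ty": 0,"tz": 0,"twist": 0,"gripper": 200},
    {"tx": 0,"ty": 0,"tz": 0,"twist": 0,"gripper": 200},
  ],
  force=30,
)

```text
time: 20.05
position: [0.4607, 0.1702, 0.0297]
tool_rot: [0.028, 0.999, 0.013, 0.016]
ft_force: [-1.7, 0.2, 2.4]
opening: 0.0482
```

```bash
python3 jaw.py|grep -v "^trig"
```

```text
t 20.05 pos [0.4607 0.1702 0.0297] psi 86.9 need tx ty tz [ 0.11 -0.22  0.06] twist 0.3 (alt -179.7) open 0.048 F [-1.7  0.2  2.4] tilt [0.033 0.024]
far jaw outer edge y mm: start -105.8 now -68.2
 now [71, 73, 72, 67, 58, 61, 62, 47, 30, 23, 19, 59, 73, 68, 53, 48, 46, 45, 44, 47, 110, 131, 133, 133, 133, 133, 133, 133, 133, 133, 133, 134]
block col 266-274 rows172-232 now [26, 27, 27, 19, 129, 130, 133, 140, 116, 90, 91, 99, 74, 95, 100, 104, 62, 97, 103, 94, 73, 97, 104, 94, 100, 73, 81, 99, 103, 74, 89, 102, 104, 84, 80, 130, 131, 129, 138, 69, 31, 23, 24, 26, 27, 23, 17, 17, 16, 14, 16, 14, 14, 40, 128, 133, 132, 133, 134, 135, 136, 136, 136, 137]
```

The trigger now stalls at 48.2 mm under 30 N, so the jaws bear. Holding a moment, then a final look.

>>> apply_moves(
  plan=[
    {"tx": 0,"ty": 0,"tz": 0,"twist": 0,"gripper": 200},
    {"tx": 0,"ty": 0,"tz": 0,"twist": 0,"gripper": 200},
    {"tx": 0,"ty": 0,"tz": 0,"twist": 0,"gripper": 200},
  ],
  force=33,
)

```text
time: 20.4
position: [0.4606, 0.1703, 0.0297]
tool_rot: [0.028, 0.999, 0.013, 0.016]
ft_force: [-1.9, 1.3, 2.1]
opening: 0.048
```

```bash
sed -i 's/s\["frame"\]\[:,:,2\]/s["frame"][:,:,2]/' jaw.py; python3 st.py | tee /tmp/o; mv pics/st2*.png pics/final.png; ls pics/final.png
```

```text
t 20.40 pos [0.4606 0.1703 0.0297] psi 86.8 need tx ty tz [ 0.1  -0.23  0.06] twist 0.2 (alt -179.8) open 0.048 F [-1.9  1.3  2.1] tilt [0.032 0.025]
far_pad []
block_far [(0.42, [270.1, 211.2, 23.3, 8.3])]
block [(0.55, [269.9, 179.5, 16.4, 4.4])]
trivet_far [(0.78, [274.3, 202.8, 49.2, 20.7])]
trivet_near [(0.67, [271.4, 186.8, 48.8, 14.6])]
head_pad []
st2045
pics/final.png
```

View pics/final.png

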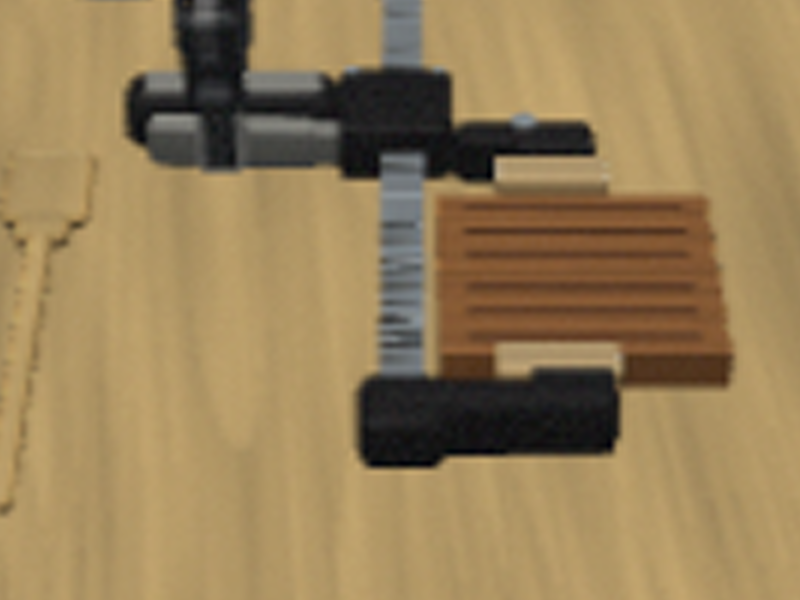

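The last picture shows pad, block (crop 550,175), trivet (split line gone at about row 265), far block (560,360) and far jaw all in contact. The clamp is flat, the block is in line, and the gripper is on the trigger. Handing in.

```bash
python3 -c "
from h import *
print(r.hand_in())
o=r.get_obs();print(o['time'],o['opening'],np.round(o['ft_force'],1),np.round(o['position'],4))"
```

```text
the job is handed in; nothing more can be done
None
the job is handed in; nothing more can be done
```

I stood the scrap block in the gap and let it go, then pumped the trigger seven times. The job was handed in at about 20.5 s with the gripper still holding the trigger at a 33 N setting. The hand-in gave no verdict.

**What the last checks showed:**
- **Jaws bearing:** on the last squeeze the trigger stalled at a finger opening of 48 mm, where the earlier squeezes closed to about 43 mm. That means the jaws are under load. By the rule given, the jaw force is at most roughly 60 N, but I could not measure the pad forces directly.
- **Far jaw:** its edge moved in about 37 mm in the side picture. The whole clamp can also slide, so this is not the exact `clamp_bar` value.
- **Last side picture:** both jaws, both blocks and both trivet halves are in contact, the split line is gone, the block is in line with the pad and the clamp lies flat. The wooden spoon is where it was. The other bystanders are mostly outside this crop; I planned the moves clear of them but did not measure them again at the end.

**What did not go as planned:**
- **Off-centre grasp:** the arm drifted as it came down, so it held the block about 13 mm off the pads' centre line. I allowed for this when placing it.
- **Tool tilt:** the tool stayed tilted by about 0.04 rad to the end.
- **Pad detection:** the network did not find either pad in the final picture, so I judged contact there from the picture and the trigger stall.

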